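Find the heavy parts box, fill the carousel and turn it round

ROBOT

A 7-joint arm with a two-finger parallel gripper is mounted at the origin on the work surface. World frame = base frame: x ahead of the robot, y to its left, z up, the work surface at z = 0. Lengths are in m, angles in rad, forces in N, time in s.
With the tool pointing down it reaches from about 0.425 to 0.825 m from the base axis. Payload 3.6 kg.
Tool frame: the origin (TCP) lies midway between the tips of the shut fingers; the grasp point (between the pads) lies 19 mm behind it; z points along the fingers, y is the line along which they close (so a half turn about z gives the same grasp; the last joint's range is limited). The gripper opens to 85 mm and grips with 20 to 120 N. Pads are 22 mm wide; open, the fingers measure 114 mm over their backs; the gripper's body (76 mm by 85 mm) begins 54 mm behind the grasp point. The pads swing forward as they close: fully open they stand 13 mm farther back than shut.
Start: joints at [1.282, 0.615, -0.013, 1.423, 0.008, 1.103, -0.04], TCP at [0.169, -0.628, 0.231] pointing down, gripper open.
Joint ranges: [-3.12, 3.12], [-0.3, 2.06], [-1.34, 1.32], [0.26, 2.42], [-1.36, 4.5], [0.01, 1.98], [-2.84, 2.84]. Speed limits (rad/s): [2.79, 2.79, 3.14, 3.14, 3.14, 3.14, 3.14].

INTERFACE

Orientations are given as a unit quaternion [w, x, y, z].
In Python, from station import env gives the robot as it stands.
- The arm moves only by the shell command python3 -m jog 'ROWS' [FORCE]. ROWS is JSON, a list of rows, each a list of 5 numbers: the opening, from -1 (shut) to 1 (fully open), then the shift along the tool's x, y, z in m, then the turn about the tool's z in degrees. In form: [[gripper, dx, dy, dz, turn], ...]. A call has exactly 8 rows; each row shifts and turns the commanded pose from where the row before left it, along the tool's axes as they then stand; what a row does not reach is not made up. A row lasts 1/8 s, in which the tool goes at most 62.5 mm and 10.7 degrees, less where a joint would pass 70% of its speed; a pose out of reach is approached as far as the arm can. A call with a gripper value outside its range is refused whole. The fingers move at their own pace and stop on an object; FORCE is the grip in N (left out, the last holds). Time passes only in rows, so rows that do not move let the fingers close, or fill a call up. It gives the time, the measured TCP pose, the force, the opening and the grip force at its end, in the units of the state.
- env.read_state(): the state, without advancing time (a new reading comes with each control period).
- env.snapshot(name): name is "side" or "top"; returns a dict with "color" (400x640x3 uint8, blue, green, red), "intrinsics" (3x3 intrinsics, pixels), "cam_to_world" (4x4, takes a point from camera to world coordinates). Camera axes: x right, y down, z forward; pixel columns grow to the right and rows downward; lengths in m; the calibration is good to about 2 mm. A picture is of the moment at which its call begins. There is no depth.
- env.sign_off(): hands the job in; it is judged then, once.
The state is a dict: "clock": time; "q": joint angles; "joint_velocities": joint speeds; "tau": joint torques, N m; "eef_pos": TCP position; "eef_rot": TCP orientation; "ft_force": force on the tool from outside, world axes, zero at the start; "torque": the same for the moment, N m; "gripper_width": finger opening in m; "grasp_force": force on a finger pad.
Only numpy, scipy, OpenCV 4.12 (cv2) and the standard library are available. Lean on these libraries where they do the work, as an engineer would, in place of code of your own. Each camera call takes 0.05 s, during which the arm holds its last target. There are 200 camera calls.

TASK

Among the identical closed parts boxes standing on the bench one is much heavier than the rest: lift them in turn to find it, and stand the heavy one upright in the small steel tray. Stand each of the others upright in an empty pocket of the parts carousel, not turning it yet and leaving the boxes already there in their pockets. When all are in place, take the carousel by its upright handle round one full turn, either way, until the handle is back where it stood at the start, to see that it runs free; leave the screw jar, the tin and the wrench where they are.

Things in the scene. Friction and masses are not known exactly. Their poses are not given: they have to be found in the camera images.
- box_1: closed parts box, grey plastic with a black lid, 56 (its x) x 40 (its y) x 50 mm high; origin at the centre of its underside, z up. All boxes look the same, some lie on the bench and some already sit in carousel pockets. Exactly one of those on the bench is heavy (0.4 to 0.6 kg), every other box weighs 0.10 to 0.14 kg. None if absent
- box_2: closed parts box, grey plastic with a black lid, 56 (its x) x 40 (its y) x 50 mm high; origin at the centre of its underside, z up. All boxes look the same, some lie on the bench and some already sit in carousel pockets. Exactly one of those on the bench is heavy (0.4 to 0.6 kg), every other box weighs 0.10 to 0.14 kg. None if absent
- box_3: closed parts box, grey plastic with a black lid, 56 (its x) x 40 (its y) x 50 mm high; origin at the centre of its underside, z up. All boxes look the same, some lie on the bench and some already sit in carousel pockets. Exactly one of those on the bench is heavy (0.4 to 0.6 kg), every other box weighs 0.10 to 0.14 kg. None if absent
- box_4: closed parts box, grey plastic with a black lid, 56 (its x) x 40 (its y) x 50 mm high; origin at the centre of its underside, z up. All boxes look the same, some lie on the bench and some already sit in carousel pockets. Exactly one of those on the bench is heavy (0.4 to 0.6 kg), every other box weighs 0.10 to 0.14 kg. None if absent
- box_5: closed parts box, grey plastic with a black lid, 56 (its x) x 40 (its y) x 50 mm high; origin at the centre of its underside, z up. All boxes look the same, some lie on the bench and some already sit in carousel pockets. Exactly one of those on the bench is heavy (0.4 to 0.6 kg), every other box weighs 0.10 to 0.14 kg. None if absent
- box_6: closed parts box, grey plastic with a black lid, 56 (its x) x 40 (its y) x 50 mm high; origin at the centre of its underside, z up. All boxes look the same, some lie on the bench and some already sit in carousel pockets. Exactly one of those on the bench is heavy (0.4 to 0.6 kg), every other box weighs 0.10 to 0.14 kg. None if absent
- box_7: closed parts box, grey plastic with a black lid, 56 (its x) x 40 (its y) x 50 mm high; origin at the centre of its underside, z up. All boxes look the same, some lie on the bench and some already sit in carousel pockets. Exactly one of those on the bench is heavy (0.4 to 0.6 kg), every other box weighs 0.10 to 0.14 kg. None if absent
- pocket_1 (a point): centre of the floor of a carousel pocket, 30 mm above the bench, 90 mm from the turning axis; turns with the carousel. The pocket is 62 mm long across the radius and 46 mm wide along the radius inside, with walls 12 mm high and 3 mm thick, so a box sits in it with its long side across the radius. The five pockets are 60 degrees apart; the handle stands in the sixth place
- pocket_2 (a point): centre of the floor of a carousel pocket, 30 mm above the bench, 90 mm from the turning axis; turns with the carousel. The pocket is 62 mm long across the radius and 46 mm wide along the radius inside, with walls 12 mm high and 3 mm thick, so a box sits in it with its long side across the radius. The five pockets are 60 degrees apart; the handle stands in the sixth place
- pocket_3 (a point): centre of the floor of a carousel pocket, 30 mm above the bench, 90 mm from the turning axis; turns with the carousel. The pocket is 62 mm long across the radius and 46 mm wide along the radius inside, with walls 12 mm high and 3 mm thick, so a box sits in it with its long side across the radius. The five pockets are 60 degrees apart; the handle stands in the sixth place
- pocket_4 (a point): centre of the floor of a carousel pocket, 30 mm above the bench, 90 mm from the turning axis; turns with the carousel. The pocket is 62 mm long across the radius and 46 mm wide along the radius inside, with walls 12 mm high and 3 mm thick, so a box sits in it with its long side across the radius. The five pockets are 60 degrees apart; the handle stands in the sixth place
- pocket_5 (a point): centre of the floor of a carousel pocket, 30 mm above the bench, 90 mm from the turning axis; turns with the carousel. The pocket is 62 mm long across the radius and 46 mm wide along the radius inside, with walls 12 mm high and 3 mm thick, so a box sits in it with its long side across the radius. The five pockets are 60 degrees apart; the handle stands in the sixth place
- hub (a point): centre of the carousel (plywood turntable 270 mm across) on its turning axis, at the turntable's upper face, 30 mm above the bench; a low steel boss 44 mm across and 8 mm high stands there (with a 14 mm pin, 6 mm high, on it)
- handle_top (a point): top of the carousel's upright round black handle, 124 mm above the bench, 105 mm from the axis; the handle is a sleeve 16 mm thick and 86 mm tall that spins freely on a post fixed to the turntable, so it can be held with the hand not turning; boxes in pockets reach only 80 mm above the bench
- carousel (a joint): angle of the carousel in rad, counter-clockwise from above positive, 0 at the start wherever the handle then is; it turns either way about a vertical axis, a full turn is 6.28, stops at 8 either way; it takes about 2 N at the handle and stays where it is left
- tray_floor (a point): centre of the floor of the steel set-down tray, 30 mm above the bench when empty; the tray is 76 (its x) x 64 mm (its y) inside, with walls 12 mm high and 3 mm thick, room for one box only. It is sprung and sinks 1 mm for every newton put on it, at most 12 mm; its foot, 110 x 95 x 10 mm, is fixed to the bench. This frame's axes are the tray's
- jar: bystander: small screw jar, 40 mm across, 50 mm high; origin at the centre of its underside
- wrench: bystander: steel wrench, 170 mm long, lying flat
- tin: bystander: round steel tin, 64 mm across, 60 mm high; origin at the centre of its underside
Mind the look-alikes: they are no part of the job. What is shaped like the box_4 but red is not meant.

How it is judged:
On the way, in this order (a step that is already met when the one before it is completed fails the run):
1. the heavy box stands in the tray (which it sinks by over 2.7 mm, as no light box does) and every other box sits in a pocket, the carousel not yet turned (within 0.5 rad of its start) (((((horizontal distance between box_1 and pocket_1 below 0.01 m and distance between box_1 and pocket_1 below 0.012 m) or (horizontal distance between box_1 and pocket_2 below 0.01 m and distance between box_1 and pocket_2 below 0.012 m) or (horizontal distance between box_1 and pocket_3 below 0.01 m and distance between box_1 and pocket_3 below 0.012 m) or (horizontal distance between box_1 and pocket_4 below 0.01 m and distance between box_1 and pocket_4 below 0.012 m) or (horizontal distance between box_1 and pocket_5 below 0.01 m and distance between box_1 and pocket_5 below 0.012 m)) and angle between box_1's own z axis and vertical below 0.12 rad) or (horizontal distance between box_1 and tray_floor below 0.03 m and distance between box_1 and tray_floor below 0.032 m and z of box_1 in the frame of tray_floor below 0.008 m and angle between box_1's own z axis and vertical below 0.12 rad)) and ((((horizontal distance between box_4 and pocket_1 below 0.01 m and distance between box_4 and pocket_1 below 0.012 m) or (horizontal distance between box_4 and pocket_2 below 0.01 m and distance between box_4 and pocket_2 below 0.012 m) or (horizontal distance between box_4 and pocket_3 below 0.01 m and distance between box_4 and pocket_3 below 0.012 m) or (horizontal distance between box_4 and pocket_4 below 0.01 m and distance between box_4 and pocket_4 below 0.012 m) or (horizontal distance between box_4 and pocket_5 below 0.01 m and distance between box_4 and pocket_5 below 0.012 m)) and angle between box_4's own z axis and vertical below 0.12 rad) or (horizontal distance between box_4 and tray_floor below 0.03 m and distance between box_4 and tray_floor below 0.032 m and z of box_4 in the frame of tray_floor below 0.008 m and angle between box_4's own z axis and vertical below 0.12 rad)) and ((((horizontal distance between box_3 and pocket_1 below 0.01 m and distance between box_3 and pocket_1 below 0.012 m) or (horizontal distance between box_3 and pocket_2 below 0.01 m and distance between box_3 and pocket_2 below 0.012 m) or (horizontal distance between box_3 and pocket_3 below 0.01 m and distance between box_3 and pocket_3 below 0.012 m) or (horizontal distance between box_3 and pocket_4 below 0.01 m and distance between box_3 and pocket_4 below 0.012 m) or (horizontal distance between box_3 and pocket_5 below 0.01 m and distance between box_3 and pocket_5 below 0.012 m)) and angle between box_3's own z axis and vertical below 0.12 rad) or (horizontal distance between box_3 and tray_floor below 0.03 m and distance between box_3 and tray_floor below 0.032 m and z of box_3 in the frame of tray_floor below 0.008 m and angle between box_3's own z axis and vertical below 0.12 rad)) and ((((horizontal distance between box_6 and pocket_1 below 0.01 m and distance between box_6 and pocket_1 below 0.012 m) or (horizontal distance between box_6 and pocket_2 below 0.01 m and distance between box_6 and pocket_2 below 0.012 m) or (horizontal distance between box_6 and pocket_3 below 0.01 m and distance between box_6 and pocket_3 below 0.012 m) or (horizontal distance between box_6 and pocket_4 below 0.01 m and distance between box_6 and pocket_4 below 0.012 m) or (horizontal distance between box_6 and pocket_5 below 0.01 m and distance between box_6 and pocket_5 below 0.012 m)) and angle between box_6's own z axis and vertical below 0.12 rad) or (horizontal distance between box_6 and tray_floor below 0.03 m and distance between box_6 and tray_floor below 0.032 m and z of box_6 in the frame of tray_floor below 0.008 m and angle between box_6's own z axis and vertical below 0.12 rad)) and height (world z) of tray_floor below 0.0273 m and value of joint carousel between -0.5 and 0.5 rad), for 0.3 s.
2. the loaded carousel has been taken through one full turn, its handle back where it was at the start ((value of joint carousel between 5.98319 and 6.58319 rad or value of joint carousel between -6.58319 and -5.98319 rad)), for 0.2 s.
At the end, for the whole second after the job is handed in: Heavy box upright in the tray (within 30 mm of its centre); each light box upright on a pocket's floor within 10 mm of its centre; boxes already in pockets still in theirs; carousel one full turn from its start, either way, to 0.3 rad; all at rest (((((horizontal distance between box_1 and pocket_1 below 0.01 m and distance between box_1 and pocket_1 below 0.012 m) or (horizontal distance between box_1 and pocket_2 below 0.01 m and distance between box_1 and pocket_2 below 0.012 m) or (horizontal distance between box_1 and pocket_3 below 0.01 m and distance between box_1 and pocket_3 below 0.012 m) or (horizontal distance between box_1 and pocket_4 below 0.01 m and distance between box_1 and pocket_4 below 0.012 m) or (horizontal distance between box_1 and pocket_5 below 0.01 m and distance between box_1 and pocket_5 below 0.012 m)) and angle between box_1's own z axis and vertical below 0.12 rad) or (horizontal distance between box_1 and tray_floor below 0.03 m and distance between box_1 and tray_floor below 0.032 m and z of box_1 in the frame of tray_floor below 0.008 m and angle between box_1's own z axis and vertical below 0.12 rad)) and ((((horizontal distance between box_4 and pocket_1 below 0.01 m and distance between box_4 and pocket_1 below 0.012 m) or (horizontal distance between box_4 and pocket_2 below 0.01 m and distance between box_4 and pocket_2 below 0.012 m) or (horizontal distance between box_4 and pocket_3 below 0.01 m and distance between box_4 and pocket_3 below 0.012 m) or (horizontal distance between box_4 and pocket_4 below 0.01 m and distance between box_4 and pocket_4 below 0.012 m) or (horizontal distance between box_4 and pocket_5 below 0.01 m and distance between box_4 and pocket_5 below 0.012 m)) and angle between box_4's own z axis and vertical below 0.12 rad) or (horizontal distance between box_4 and tray_floor below 0.03 m and distance between box_4 and tray_floor below 0.032 m and z of box_4 in the frame of tray_floor below 0.008 m and angle between box_4's own z axis and vertical below 0.12 rad)) and ((((horizontal distance between box_3 and pocket_1 below 0.01 m and distance between box_3 and pocket_1 below 0.012 m) or (horizontal distance between box_3 and pocket_2 below 0.01 m and distance between box_3 and pocket_2 below 0.012 m) or (horizontal distance between box_3 and pocket_3 below 0.01 m and distance between box_3 and pocket_3 below 0.012 m) or (horizontal distance between box_3 and pocket_4 below 0.01 m and distance between box_3 and pocket_4 below 0.012 m) or (horizontal distance between box_3 and pocket_5 below 0.01 m and distance between box_3 and pocket_5 below 0.012 m)) and angle between box_3's own z axis and vertical below 0.12 rad) or (horizontal distance between box_3 and tray_floor below 0.03 m and distance between box_3 and tray_floor below 0.032 m and z of box_3 in the frame of tray_floor below 0.008 m and angle between box_3's own z axis and vertical below 0.12 rad)) and ((((horizontal distance between box_6 and pocket_1 below 0.01 m and distance between box_6 and pocket_1 below 0.012 m) or (horizontal distance between box_6 and pocket_2 below 0.01 m and distance between box_6 and pocket_2 below 0.012 m) or (horizontal distance between box_6 and pocket_3 below 0.01 m and distance between box_6 and pocket_3 below 0.012 m) or (horizontal distance between box_6 and pocket_4 below 0.01 m and distance between box_6 and pocket_4 below 0.012 m) or (horizontal distance between box_6 and pocket_5 below 0.01 m and distance between box_6 and pocket_5 below 0.012 m)) and angle between box_6's own z axis and vertical below 0.12 rad) or (horizontal distance between box_6 and tray_floor below 0.03 m and distance between box_6 and tray_floor below 0.032 m and z of box_6 in the frame of tray_floor below 0.008 m and angle between box_6's own z axis and vertical below 0.12 rad)) and height (world z) of tray_floor below 0.0273 m and (horizontal distance between box_2 and pocket_1 below 0.01 m and distance between box_2 and pocket_1 below 0.012 m) and angle between each of box_2, box_5, box_7's own z axis and vertical below 0.12 rad and (horizontal distance between box_5 and pocket_3 below 0.01 m and distance between box_5 and pocket_3 below 0.012 m) and (horizontal distance between box_7 and pocket_4 below 0.01 m and distance between box_7 and pocket_4 below 0.012 m) and (value of joint carousel between 5.98319 and 6.58319 rad or value of joint carousel between -6.58319 and -5.98319 rad) and linear speed of each of box_1, box_4, box_3, box_6, box_2, box_5, box_7 below 0.02 m/s and velocity of joint carousel between -0.05 and 0.05 rad/s); the robot touches nothing.
It fails at once if a bystander (jar, wrench, tin) is moved more than 60 mm (distance of any of jar, wrench, tin from where it was at the start of the episode above 0.06 m).
Of box_1, box_4 only 1 to 2 are there at a start; the rules pass over those that are not, and their reading is None.
Of box_2, box_5, box_7 only 1 to 2 are there at a start; the rules pass over those that are not, and their reading is None.
At some moment in a run one of box_1, box_4, box_3, box_6 may be knocked a few centimetres aside while the robot is not near it.
It also fails if it takes over 200 s, if anything falls off the work surface, if the arm or the gripper's body presses on something with over 40 N, if the wrist force passes 120 N, or if a joint passes its speed limit or range.

## Working session

There is one attempt and no reset: what is moved stays moved. The work goes in short steps, Python scripts to look and compute and a shell command to move; the robot and the scene stay as the last step left them, time stands still between calls to the robot, and variables do not carry over. Pictures are saved under pics/ and viewed, at most 14 in all, crops included, and the job is handed in when it is done.

```bash
ls; mkdir -p pics
python3 - <<'E'
from station import env
import cv2,numpy as np
s=env.read_state();print({k:np.round(v,3).tolist() for k,v in s.items()})
for n in("top","side"):
    d=env.snapshot(n);cv2.imwrite(f"pics/{n}0.png",d["color"]);print(d["intrinsics"],d["cam_to_world"])
E
```

```text
pics
{'clock': 0.0, 'q': [1.281, 0.616, -0.013, 1.425, 0.008, 1.103, -0.04], 'joint_velocities': [-0.001, 0.001, -0.002, 0.001, -0.001, -0.001, -0.002], 'tau': [-0.0, -46.921, 0.259, -17.103, 0.01, 0.01, -0.0], 'eef_pos': [0.169, -0.627, 0.23], 'eef_rot': [-0.001, 0.991, 0.131, -0.0], 'ft_force': [0.076, -0.424, -0.563], 'torque': [-0.042, 0.016, -0.004], 'grasp_force': 0.0, 'gripper_width': 0.085}
[[447.35319806   0.         317.71412036]
 [  0.         447.35319806 200.33695772]
 [  0.           0.           1.        ]] [[ 0.02617523 -0.99644364  0.08009328  0.48845197]
 [-0.99963931 -0.02657219 -0.00389415  0.00930796]
 [ 0.00600855 -0.07996246 -0.99677977  1.5275319 ]
 [ 0.          0.          0.          1.        ]]
[[484.67454846   0.         316.77451115]
 [  0.         484.67454846 193.815257  ]
 [  0.           0.           1.        ]] [[ 0.99533991 -0.04654951  0.08444883  0.50773607]
 [-0.09628255 -0.52792992  0.84381258 -1.06010729]
 [ 0.00530401 -0.84801128 -0.52995163  0.80101743]
 [ 0.          0.          0.          1.        ]]
```

View pics/top0.png

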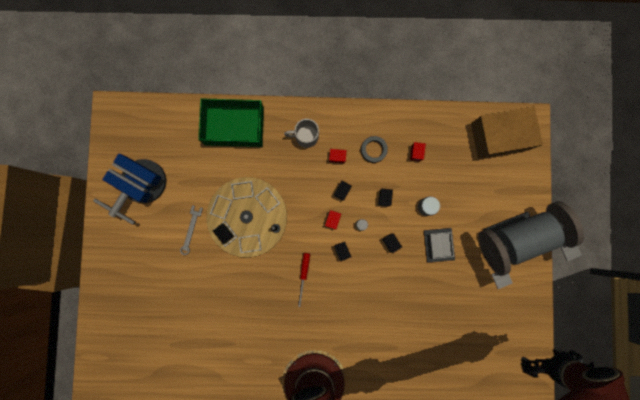

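View pics/side0.png

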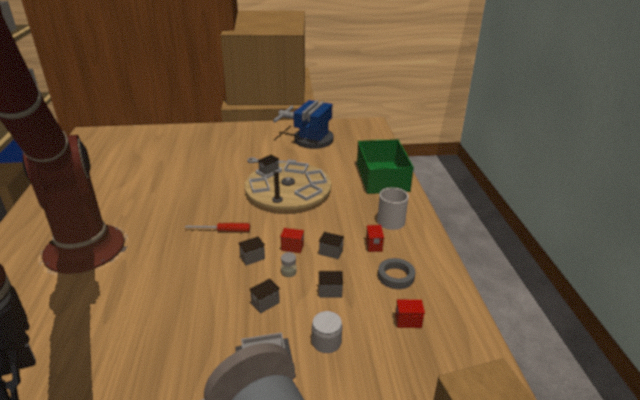

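The top view shows four black-lidded boxes on the bench at (343,190), (385,197), (392,243) and (343,252). One more is in a carousel pocket at (223,233). The red ones at (338,156), (417,151) and (332,220) are look-alikes. The tray is at (439,246) and the handle near (275,228). I'll confirm these in an enlarged crop.

Run:
```python
import cv2
a=cv2.imread("pics/top0.png")
c=cv2.resize(a[165:275,320:460],None,fx=5.6,fy=5.4,interpolation=cv2.INTER_CUBIC);cv2.imwrite("pics/c1.png",c)
c=cv2.resize(a[170:265,200:300],None,fx=6,fy=6,interpolation=cv2.INTER_CUBIC);cv2.imwrite("pics/c2.png",c)
```

```text
(no output)
```

View pics/c1.png

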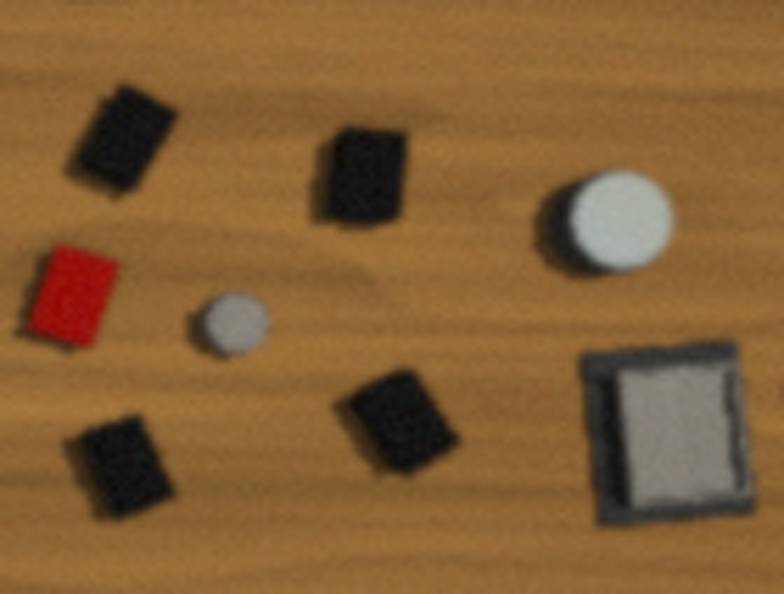

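View pics/c2.png

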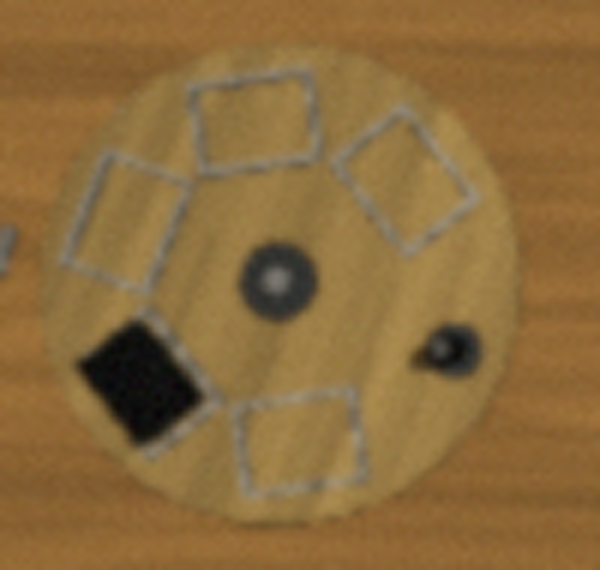

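The crops show four black-lidded boxes, the jar, the tin and the tray (clear), with a red look-alike at the left. On the carousel there are four empty pockets, one box at the lower left and the handle at the lower right. Next I compute positions.

```bash
cat > h.py <<'E'
import numpy as np,cv2
from station import env
def proj(uv,z,d):
    uv=np.atleast_2d(np.array(uv,float));K=d["intrinsics"];T=d["cam_to_world"]
    r=np.c_[(uv-[K[0,2],K[1,2]])/[K[0,0],K[1,1]],np.ones(len(uv))]@T[:3,:3].T
    c=T[:3,3];return (c+r*((z-c[2])/r[:,2])[:,None])[:,:2]
def boxes(d,z=.05,thr=32,roi=(205,470,150,275)):
    x0,x1,y0,y1=roi
    g=cv2.resize(d["color"][y0:y1,x0:x1].max(2),None,fx=4,fy=4,interpolation=cv2.INTER_CUBIC)
    out=[]
    for c in cv2.findContours((g<thr).astype(np.uint8),0,2)[0]:
        if cv2.contourArea(c)<16*60: continue
        p=(cv2.boxPoints(cv2.minAreaRect(c))+.5)/4-.5+[x0,y0]
        w=proj(p,z,d);e=w[1]-w[0],w[2]-w[1];i=int(np.linalg.norm(e[1])>np.linalg.norm(e[0]))
        out.append((p.mean(0).round(1),w.mean(0).round(4),"long",round(np.linalg.norm(e[i]),4),"short",round(np.linalg.norm(e[1-i]),4),"yawlong",round(np.degrees(np.arctan2(e[i][1],e[i][0]))%180,1)))
    return out
def st():
    s=env.read_state();print(round(float(s["clock"]),2),np.round(s["eef_pos"],4),np.round(s["eef_rot"],3),np.round(s["ft_force"],2),round(float(s["gripper_width"]),4),np.round(s["q"],2))
E
python3 - <<'E'
from h import *
d=env.snapshot("top")
for t in(32,45):
    print(t)
    for b in boxes(d,thr=t):print(*b)
c2=lambda p:(np.array(p,float)+.5)/6-.5+[200,170]
c1=lambda p:(np.array(p,float)+.5)/[5.6,5.4]-.5+[320,165]
hub=proj(c2((278,280)),.044,d)[0];print("hub",hub)
for n,P in dict(top=[(190,88),(310,70),(320,160),(205,172)],right=[(403,105),(478,197),(408,250),(335,160)],left=[(110,152),(190,182),(143,292),(63,262)],bot=[(235,405),(352,388),(367,477),(248,493)]).items():
    w=proj(c2(P),.042,d).mean(0);v=w-hub;print(n,w,np.hypot(*v),np.degrees(np.arctan2(v[1],v[0])))
for z,p in((.124,(440,349)),(.04,(455,352))):
  w=proj(c2(p),z,d)[0];v=w-hub;print("handle",w,np.hypot(*v),np.degrees(np.arctan2(v[1],v[0])))
w=proj(c1([(618,368),(735,360),(745,495),(632,505)]),.035,d);print("tray in",w,w.mean(0))
w=proj(c1([(582,353),(737,341),(755,515),(598,525)]),.01,d);print("tray foot",w.mean(0),w)
print("jar",proj(c1((236,323)),.05,d),"tin",proj(c1((621,220)),.06,d))
E
```

```text
32
[341.7 251. ] [ 0.4423 -0.0795] long 0.0508 short 0.037 yawlong 23.6
[391.2 242.7] [ 0.4738 -0.242 ] long 0.0535 short 0.0398 yawlong 33.0
[222.9 233.2] [0.4904 0.3125] long 0.0538 short 0.0398 yawlong 39.8
[384.6 197.4] [ 0.623  -0.2181] long 0.0525 short 0.0397 yawlong 175.9
[341.8 190.3] [ 0.6427 -0.0756] long 0.0542 short 0.0347 yawlong 152.4
45
[341.5 251.1] [ 0.4421 -0.0788] long 0.0534 short 0.0405 yawlong 24.3
[428.  246.4] [ 0.4648 -0.3634] long 0.0813 short 0.0171 yawlong 6.9
[391.1 242.7] [ 0.4737 -0.2416] long 0.0561 short 0.043 yawlong 34.3
[222.9 233.2] [0.4903 0.3125] long 0.056 short 0.0419 yawlong 40.0
[384.5 197.4] [ 0.6229 -0.2179] long 0.0559 short 0.0429 yawlong 175.7
[341.6 190.3] [ 0.6426 -0.0748] long 0.0578 short 0.0381 yawlong 151.7
hub [0.54842151 0.24000477]
top [0.63571131 0.25579485] 0.08870645353940756 10.25350160431459
right [0.60701307 0.17159042] 0.09007494175813799 -49.42252338324707
left [0.57845599 0.32536371] 0.09048876674922213 70.61502108033703
bot [0.46039552 0.22448726] 0.08938326789281414 -170.00242292121416
handle [0.51143396 0.14175231] 0.10498393491322366 -110.6290573390314
handle [0.51137232 0.1413365 ] 0.10539483812889687 -110.58077615786627
tray in [[ 0.51004577 -0.37328217]
 [ 0.51680379 -0.4430043 ]
 [ 0.43413168 -0.4491355 ]
 [ 0.42628936 -0.38209805]] [ 0.47181765 -0.41188001]
tray foot [ 0.47043401 -0.4101714 ] [[ 0.51922928 -0.35781463]
 [ 0.52922327 -0.45176606]
 [ 0.42096507 -0.46287236]
 [ 0.41231841 -0.36823256]]
jar [[ 0.53135885 -0.14381472]] tin [[ 0.59976995 -0.36809172]]
```

```bash
cat >> h.py <<'E'
def plan(*wps):
    "wps: (x,y,z,yaw_deg of tool x). prints turn, then tool-axis shift after the turn"
    s=env.read_state();p=np.array(s["eef_pos"]);w,x,y,z=s["eef_rot"]
    yaw=np.degrees(np.arctan2(2*(x*y+w*z),1-2*(y*y+z*z)))
    for q in wps:
        t=-((q[3]-yaw+90)%180-90); yaw=yaw-t; a=np.radians(yaw); D=np.array(q[:3])-p
        m=1000*np.array([D[0]*np.cos(a)+D[1]*np.sin(a), D[0]*np.sin(a)-D[1]*np.cos(a), -D[2]])
        print("turn",round(t,1),"shift mm",m.round(1)); p=np.array(q[:3])
E
python3 -c "
from h import *
st();plan((.474,-.242,.15,34),(.474,-.242,.016,34))"
```

```text
0.15 [ 0.1687 -0.6271  0.2304] [-0.001  0.991  0.131 -0.   ] [0.31 0.03 0.34] 0.0852 [ 1.28  0.62 -0.01  1.42  0.01  1.1  -0.04]
turn -18.9 shift mm [ 468.5 -148.5   80.4]
turn -0.0 shift mm [  0.   0. 134.]
```

```bash
python3 -m jog '[[1,0,0,0,-9.5],[1,0,0,0,-9.4],[1,0.035,-0.011,0.005,0],[1,0.036,-0.011,0.006,0],[1,0.036,-0.011,0.006,0],[1,0.036,-0.012,0.006,0],[1,0.036,-0.012,0.006,0],[1,0.036,-0.012,0.006,0]]' 60; python3 -m jog '[[1,0.036,-0.012,0.006,0],[1,0.036,-0.011,0.006,0],[1,0.036,-0.011,0.006,0],[1,0.036,-0.011,0.006,0],[1,0.036,-0.011,0.006,0],[1,0.036,-0.012,0.006,0],[1,0.036,-0.012,0.006,0],[1,0,0,0,0]]'; python3 -c "
from h import *
st();plan((.474,-.242,.15,34),(.474,-.242,.016,34))
for b in boxes(env.snapshot('top'),thr=38):print(*b)"
```

```text
clock: 1.15
eef_pos: [0.3092, -0.4492, 0.1959]
eef_rot: [-0.0, 0.956, 0.292, -0.0]
ft_force: [1.4, -0.5, 0.1]
gripper_width: 0.0854
grasp_force: 0.0
clock: 2.15
eef_pos: [0.475, -0.2391, 0.1537]
eef_rot: [-0.001, 0.955, 0.296, 0.001]
ft_force: [-0.3, -0.7, -0.3]
gripper_width: 0.0858
grasp_force: 0.0
2.15 [ 0.475  -0.2391  0.1537] [-0.001  0.955  0.296  0.001] [-0.27 -0.66 -0.32] 0.0858 [ 0.51  0.53 -0.12  1.86  0.08  0.76 -0.63]
turn 0.4 shift mm [-2.4  1.8  3.7]
turn -0.0 shift mm [  0.   0. 134.]
[342.3 251.2] [ 0.4419 -0.0816] long 0.0533 short 0.0405 yawlong 23.5
[394.2 249. ] [ 0.4538 -0.252 ] long 0.1651 short 0.1104 yawlong 179.6
[222.9 233.3] [0.4902 0.3126] long 0.0547 short 0.0404 yawlong 41.1
[384.6 197.3] [ 0.6232 -0.218 ] long 0.0537 short 0.0406 yawlong 174.6
[341.7 190.4] [ 0.6425 -0.0752] long 0.0555 short 0.0353 yawlong 151.3
```

```bash
python3 -m jog '[[1,-0.002,0.002,0.030,0],[1,0,0,0.035,0],[1,0,0,0.030,0],[1,0,0,0.025,0],[1,0,0,0.015,0],[-1,0,0,0.002,0],[-1,0,0,0,0],[-1,0,0,0,0]]' 60; python3 -m jog '[[-1,0,0,0,0],[-1,0,0,0,0],[-1,0,0,-0.02,0],[-1,0,0,-0.03,0],[-1,0,0,-0.03,0],[-1,0,0,-0.025,0],[-1,0,0,0,0],[-1,0,0,0,0]]'; python3 -c "
from h import *
st();plan((.471,-.411,.10,5),(.471,-.411,.046,5))"
```

```text
clock: 3.2
eef_pos: [0.4733, -0.2465, 0.0186]
eef_rot: [0.001, 0.956, 0.292, 0.001]
ft_force: [0.0, 0.3, -0.9]
gripper_width: 0.039
grasp_force: 61.0
clock: 4.2
eef_pos: [0.4716, -0.2456, 0.1214]
eef_rot: [-0.001, 0.956, 0.292, -0.001]
ft_force: [-0.4, 0.3, -0.7]
gripper_width: 0.0397
grasp_force: 61.3
4.2 [ 0.4716 -0.2456  0.1214] [-0.001  0.956  0.292 -0.001] [-0.42  0.26 -0.66] 0.0397 [ 0.51  0.58 -0.11  1.89  0.1   0.68 -0.63]
turn 29.0 shift mm [-15.  164.7  21.4]
turn -0.0 shift mm [ 0.  0. 54.]
```

That one is light: z force stayed about −0.7 N. I'll carry it above the top pocket.

```bash
python3 -c "
from h import *
plan((.637,.256,.16,100))"
```

```text
turn -66.0 shift mm [465.3 250.  -38.6]
```

```bash
python3 -m jog '[[-1,0,0,-0.01,-9.5],[-1,0,0,-0.01,-9.5],[-1,0,0,-0.01,-9.5],[-1,0,0,-0.009,-9.5],[-1,0,0,0,-9.5],[-1,0,0,0,-9.5],[-1,0,0,0,-9],[-1,0.02,0.01,0,0]]'; python3 -m jog '[[-1,0.035,0.018,0,0],[-1,0.036,0.019,0,0],[-1,0.036,0.019,0,0],[-1,0.036,0.019,0,0],[-1,0.036,0.019,0,0],[-1,0.036,0.019,0,0],[-1,0.036,0.019,0,0],[-1,0.036,0.019,0,0]]';python3 -m jog '[[-1,0.036,0.019,0,0],[-1,0.036,0.019,0,0],[-1,0.036,0.019,0,0],[-1,0.03,0.018,0,0],[-1,0.02,0.014,0,0],[-1,0,0,0,0],[-1,0,0,0,0],[-1,0,0,0,0]]'; python3 -c "
from h import *
st();plan((.637,.256,.10,100))
d=env.snapshot('side');cv2.imwrite('pics/s1.png',cv2.resize(d['color'][100:230,230:370],None,fx=5.6,fy=4.6))"
```

```text
clock: 5.2
eef_pos: [0.477, -0.2264, 0.1592]
eef_rot: [-0.002, 0.645, 0.765, -0.001]
ft_force: [0.9, -0.4, -0.5]
gripper_width: 0.0394
grasp_force: 61.3
clock: 6.2
eef_pos: [0.5773, 0.0852, 0.1594]
eef_rot: [-0.001, 0.643, 0.766, -0.001]
ft_force: [0.6, 0.2, -1.8]
gripper_width: 0.0394
grasp_force: 61.3
clock: 7.2
eef_pos: [0.6382, 0.2532, 0.1608]
eef_rot: [0.0, 0.644, 0.765, -0.001]
ft_force: [-0.8, -0.3, -0.3]
gripper_width: 0.039
grasp_force: 61.3
7.2 [0.6382 0.2532 0.1608] [ 0.     0.644  0.765 -0.001] [-0.8  -0.27 -0.26] 0.039 [-0.2   0.77 -0.41  1.38  0.32  1.06 -0.49]
turn -0.1 shift mm [ 3.  -0.7 60.8]
```

View pics/s1.png

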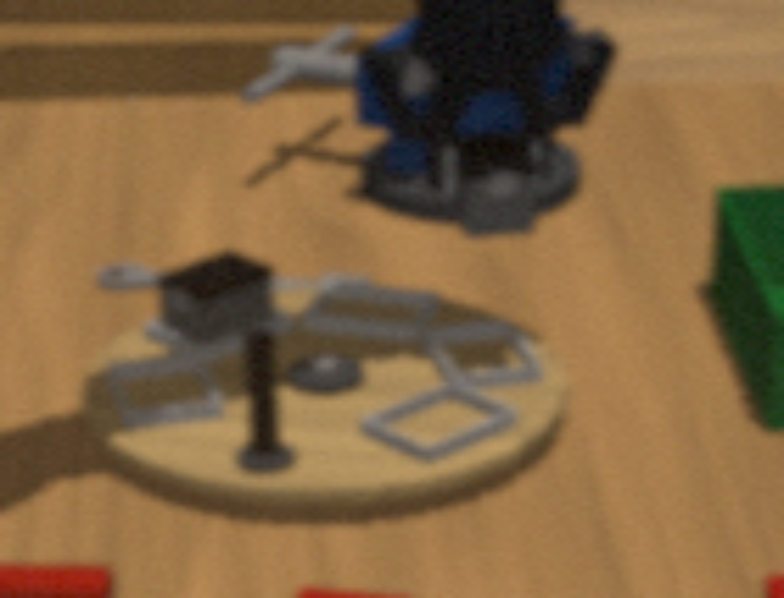

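The side view shows the held box hanging at crop (500,200) above the far pocket. The occupied box is at (215,290) and the handle at (262,390). I'll average the TCP reading to see its noise.

```bash
cat >> h.py <<'E'
def avg(n=6):
    P=[];F=[]
    for i in range(n):
        env.snapshot("top");s=env.read_state();P.append(s["eef_pos"]);F.append(s["ft_force"])
    return np.mean(P,0).round(4),np.std(P,0).round(4),np.mean(F,0).round(2)
E
python3 -c "
from h import *
print(avg())"
```

```text
(array([0.6383, 0.2545, 0.1615]), array([0.    , 0.0004, 0.0001]), array([ 0.12, -0.1 , -0.8 ]))
```

```bash
python3 -m jog '[[-1,0,-0.001,0.02,0],[-1,0,0,0.03,0],[-1,0,0,0.03,0],[-1,0,0,0.015,0],[-1,0,0,0.003,0],[-1,0,0,0.003,0],[-1,0,0,0,0],[-1,0,0,0,0]]'; python3 -c "
from h import *
print(avg(3))"; python3 -m jog '[[-1,0,0,0.002,0],[-1,0,0,0.002,0],[-1,0,0,0.002,0],[-1,0,0,0.002,0],[-1,0,0,0.002,0],[-1,0,0,0.001,0],[-1,0,0,0,0],[-1,0,0,0,0]]';  python3 -c "
from h import *
print(avg(3))
d=env.snapshot('side');cv2.imwrite('pics/s2.png',cv2.resize(d['color'][100:230,230:370],None,fx=5.6,fy=4.6))"
```

```text
clock: 8.55
eef_pos: [0.6378, 0.2553, 0.0613]
eef_rot: [0.0, 0.643, 0.766, 0.001]
ft_force: [0.7, -0.7, -0.8]
gripper_width: 0.0396
grasp_force: 61.3
(array([0.6376, 0.2552, 0.061 ]), array([0.0001, 0.0001, 0.0001]), array([-0.24, -0.11, -1.14]))
clock: 9.7
eef_pos: [0.6372, 0.2553, 0.0493]
eef_rot: [-0.0, 0.643, 0.766, 0.0]
ft_force: [0.2, 1.0, -1.0]
gripper_width: 0.0393
grasp_force: 61.4
(array([0.6371, 0.2553, 0.0493]), array([0., 0., 0.]), array([-0.35,  0.93, -1.85]))
```

View pics/s2.png

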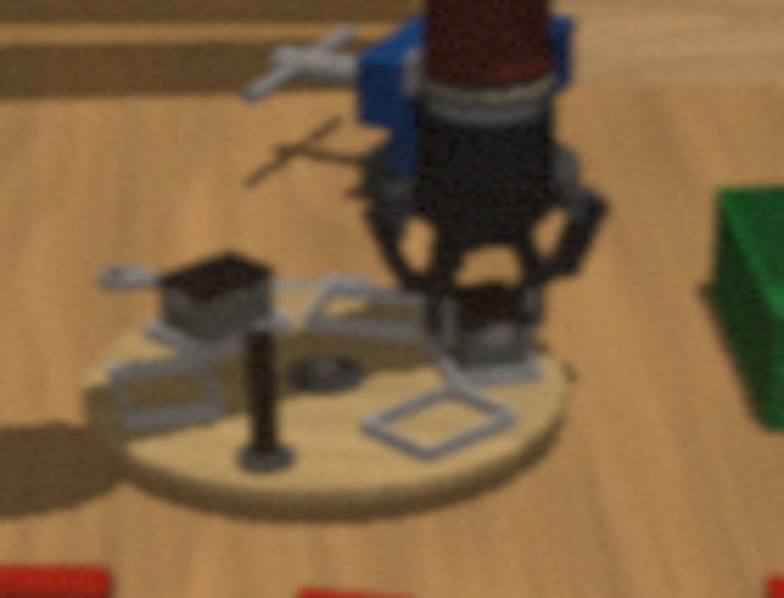

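The box has gone down into the far pocket: its base is behind the wall at crop (495,370) with no jamming force. Release and retreat.

```bash
python3 -m jog '[[-1,0,0,0.001,0],[1,0,0,0,0],[1,0,0,0,0],[1,0,0,0,0],[1,0,0,-0.02,0],[1,0,0,-0.04,0],[1,0,0,-0.04,0],[1,0,0,-0.02,0]]';  python3 -c "
from h import *
st();plan((.643,-.075,.15,152),(.643,-.075,.018,152))"
```

```text
clock: 10.9
eef_pos: [0.6386, 0.2561, 0.1732]
eef_rot: [0.001, 0.643, 0.766, 0.003]
ft_force: [0.5, -0.7, -0.5]
gripper_width: 0.0852
grasp_force: 0.0
10.9 [0.6386 0.2561 0.1732] [0.001 0.643 0.766 0.003] [ 0.51 -0.65 -0.5 ] 0.0852 [-0.2   0.76 -0.42  1.37  0.32  1.08 -0.49]
turn -52.0 shift mm [-159.3 -290.3   23.2]
turn -0.0 shift mm [  0.   0. 132.]
```

```bash
python3 -m jog '[[1,0,0,0,-10.4],[1,0,0,0,-10.4],[1,0,0,0,-10.4],[1,0,0,0,-10.4],[1,0,0,0,-10.4],[1,-0.015,-0.028,0,0],[1,-0.018,-0.033,0.003,0],[1,-0.018,-0.033,0.003,0]]';python3 -m jog '[[1,-0.018,-0.033,0.003,0],[1,-0.018,-0.033,0.003,0],[1,-0.018,-0.033,0.003,0],[1,-0.018,-0.033,0.003,0],[1,-0.018,-0.033,0.003,0],[1,-0.016,-0.028,0.002,0],[1,0,0,0,0],[1,0,0,0,0]]';  python3 -c "
from h import *
print(avg(3));st();plan((.643,-.075,.018,152))
for b in boxes(env.snapshot('top'),thr=38):print(*b)"
```

```text
clock: 11.9
eef_pos: [0.6386, 0.1471, 0.164]
eef_rot: [0.001, 0.242, 0.97, 0.0]
ft_force: [1.4, -0.4, 0.0]
gripper_width: 0.085
grasp_force: 0.0
clock: 12.9
eef_pos: [0.6412, -0.0708, 0.1466]
eef_rot: [0.001, 0.242, 0.97, 0.001]
ft_force: [1.1, 0.2, -0.3]
gripper_width: 0.0854
grasp_force: 0.0
(array([ 0.6412, -0.0699,  0.1463]), array([0.0001, 0.0001, 0.0002]), array([0.03, 0.4 , 0.1 ]))
13.05 [ 0.6411 -0.0699  0.1461] [0.    0.241 0.971 0.001] [0.05 0.93 0.51] 0.0855 [ 0.44  0.78 -0.67  1.53  0.53  1.03  0.72]
turn 0.1 shift mm [ -4.1  -3.7 128.1]
[341.6 250.9] [ 0.4428 -0.0792] long 0.0528 short 0.037 yawlong 24.6
[222.9 233.2] [0.4903 0.3125] long 0.0547 short 0.0401 yawlong 40.4
[384.6 197.4] [ 0.6229 -0.218 ] long 0.0538 short 0.0407 yawlong 176.1
[241.6 188.7] [0.6391 0.257 ] long 0.0551 short 0.04 yawlong 99.7
[350.2 214.1] [ 0.5656 -0.1044] long 0.3361 short 0.0394 yawlong 31.5
```

```bash
python3 -m jog '[[1,-0.004,-0.004,0.030,0],[1,0,0,0.035,0],[1,0,0,0.030,0],[1,0,0,0.022,0],[1,0,0,0.011,0],[-1,0,0,0,0],[-1,0,0,0,0],[-1,0,0,0,0]]' 60; python3 -c "
from h import *
print(avg(2))"; python3 -m jog '[[-1,0,0,0,0],[-1,0,0,0,0],[-1,0,0,-0.02,0],[-1,0,0,-0.03,0],[-1,0,0,-0.04,0],[-1,0,0,-0.05,0],[-1,0,0,0,0],[-1,0,0,0,0]]'; python3 -c "
from h import *
print(avg(3));plan((.606,.171,.16,40),(.471,-.411,.16,5))"
```

```text
clock: 14.1
eef_pos: [0.6439, -0.0773, 0.0191]
eef_rot: [0.002, 0.242, 0.97, 0.0]
ft_force: [-0.7, -0.2, 0.1]
gripper_width: 0.0395
grasp_force: 60.4
(array([ 0.6438, -0.0772,  0.0189]), array([0., 0., 0.]), array([ 0.52, -0.25,  4.28]))
clock: 15.2
eef_pos: [0.6416, -0.0778, 0.1571]
eef_rot: [-0.001, 0.242, 0.97, -0.0]
ft_force: [-0.2, -0.1, -2.2]
gripper_width: 0.0392
grasp_force: 60.7
(array([ 0.6412, -0.0779,  0.1558]), array([0.0001, 0.    , 0.0002]), array([ 0.16,  0.06, -1.38]))
turn -68.0 shift mm [-132.9  213.3   -4.4]
turn 35.0 shift mm [ 185.2 -568.    -0. ]
```

```bash
python3 -m jog '[[-1,0,0,0,-9.7],[-1,0,0,0,-9.7],[-1,0,0,0,-9.7],[-1,0,0,0,-9.7],[-1,0,0,0,-9.7],[-1,0,0,0,-9.7],[-1,0,0,-0.004,-9.8],[-1,-0.01,0.016,0,0]]'; python3 -m jog '[[-1,-0.018,0.029,0,0],[-1,-0.022,0.035,0,0],[-1,-0.022,0.035,0,0],[-1,-0.022,0.035,0,0],[-1,-0.022,0.035,0,0],[-1,-0.018,0.028,0,0],[-1,0,0,0,0],[-1,0,0,0,0]]';  python3 -c "
from h import *
print(avg(4));plan((.606,.171,.061,40))"
```

```text
clock: 16.35
eef_pos: [0.6397, -0.0606, 0.1596]
eef_rot: [-0.001, -0.339, 0.941, 0.0]
ft_force: [-0.5, -0.5, -1.3]
gripper_width: 0.0394
grasp_force: 60.6
clock: 17.35
eef_pos: [0.608, 0.1719, 0.1608]
eef_rot: [-0.001, -0.341, 0.94, -0.0]
ft_force: [0.8, 0.3, -1.9]
gripper_width: 0.0394
grasp_force: 60.6
(array([0.6086, 0.1705, 0.1608]), array([0.0002, 0.0002, 0.0001]), array([ 0.27,  0.02, -1.05]))
turn -0.2 shift mm [  1.8   2.2 100. ]
```

```bash
python3 -m jog '[[-1,0.0,0.002,0.02,0],[-1,0,0,0.03,0],[-1,0,0,0.03,0],[-1,0,0,0.015,0],[-1,0,0,0.003,0],[-1,0,0,0.002,0],[-1,0,0,0,0],[-1,0,0,0,0]]'; python3 -c "
from h import *
print(avg(3))"; python3 -m jog '[[-1,0,0,0.002,0],[-1,0,0,0.002,0],[-1,0,0,0.002,0],[-1,0,0,0.002,0],[-1,0,0,0.002,0],[-1,0,0,0.001,0],[-1,0,0,0,0],[-1,0,0,0,0]]';  python3 -c "
from h import *
print(avg(3))"
```

```text
clock: 18.55
eef_pos: [0.6076, 0.1737, 0.0622]
eef_rot: [0.001, -0.342, 0.94, 0.0]
ft_force: [0.3, 0.2, -1.1]
gripper_width: 0.0392
grasp_force: 60.6
(array([0.6075, 0.1736, 0.0619]), array([0.0001, 0.0001, 0.0001]), array([-0.32, -0.12, -1.25]))
clock: 19.7
eef_pos: [0.6073, 0.1735, 0.0505]
eef_rot: [0.0, -0.342, 0.94, 0.0]
ft_force: [-0.2, 0.2, -0.5]
gripper_width: 0.039
grasp_force: 60.6
(array([0.6073, 0.1735, 0.0505]), array([0., 0., 0.]), array([ 0.09, -0.62, -1.6 ]))
```

```bash
python3 -m jog '[[-1,0,0,0.001,0],[-1,0,0,0.001,0],[1,0,0,0,0],[1,0,0,0,0],[1,0,0,0,0],[1,0,0,-0.03,0],[1,0,0,-0.04,0],[1,0,0,-0.03,0]]';  python3 -c "
from h import *
st();plan((.442,-.08,.15,24),(.442,-.08,.018,24))"
```

```text
clock: 20.85
eef_pos: [0.6074, 0.1739, 0.1501]
eef_rot: [0.001, -0.342, 0.94, 0.0]
ft_force: [0.1, -0.4, -0.2]
gripper_width: 0.0853
grasp_force: 0.0
20.85 [0.6074 0.1739 0.1501] [ 0.001 -0.342  0.94   0.   ] [ 0.06 -0.37 -0.22] 0.0853 [ 0.19  0.84 -0.94  1.56  0.73  1.12  1.35]
turn 16.0 shift mm [ 2.544e+02 -1.647e+02  1.000e-01]
turn -0.0 shift mm [ -0.   0. 132.]
```

```bash
python3 -m jog '[[1,0,0,-0.01,10.3],[1,0,0,0,10.3],[1,0,0,0,10.3],[1,0,0,0,10.3],[1,0,0,0,10.3],[1,0,0,0,10.3],[1,0,0,0,10.3],[1,0,0,0,10.3]]';python3 -m jog '[[1,0,0,0,10.3],[1,0,0,0,10.3],[1,0,0,0,10.3],[1,0,0,0,10.3],[1,0,0,0,10.3],[1,0,0,0,10.3],[1,0,0,0,10.3],[1,0,0,0,10.3]]';python3 -m jog '[[1,0,0,0,10.4],[1,0,0,0,10.4],[1,0,0,0,10.4],[1,-0.02,0.013,0,0],[1,-0.034,0.022,0,0],[1,-0.034,0.022,0,0],[1,-0.034,0.022,0.001,0],[1,-0.034,0.022,0.001,0]]';python3 -m jog '[[1,-0.034,0.022,0.001,0],[1,-0.034,0.022,0.003,0],[1,-0.026,0.018,0.003,0],[1,0,0,0,0],[1,0,0,0,0],[1,0,0,0,0],[1,0,0,0,0],[1,0,0,0,0]]'; python3 -c "
from h import *
print(avg(3));st();plan((.442,-.08,.018,24))
for b in boxes(env.snapshot('top'),thr=38):print(*b)"
```

```text
clock: 21.85
eef_pos: [0.607, 0.1736, 0.1583]
eef_rot: [-0.0, 0.365, 0.931, 0.0]
ft_force: [-0.4, 0.7, -0.3]
gripper_width: 0.0857
grasp_force: 0.0
clock: 22.85
eef_pos: [0.6069, 0.1739, 0.1583]
eef_rot: [-0.0, 0.888, 0.461, -0.0]
ft_force: [0.0, 0.3, 1.0]
gripper_width: 0.0852
grasp_force: 0.0
clock: 23.85
eef_pos: [0.5049, 0.0171, 0.1564]
eef_rot: [-0.0, 0.978, 0.208, 0.0]
ft_force: [0.5, 0.6, 0.6]
gripper_width: 0.0853
grasp_force: 0.0
clock: 24.85
eef_pos: [0.4452, -0.0765, 0.1493]
eef_rot: [-0.0, 0.978, 0.208, 0.0]
ft_force: [-0.2, 0.3, 0.3]
gripper_width: 0.0851
grasp_force: 0.0
(array([ 0.445 , -0.0768,  0.1493]), array([0.    , 0.0001, 0.    ]), array([-0.19, -0.11,  0.15]))
25.0 [ 0.445  -0.0769  0.1493] [-0.     0.978  0.208  0.   ] [-0.43 -0.26  0.28] 0.0855 [ 0.16  0.43 -0.06  2.07  0.04  0.64 -1.07]
turn -0.0 shift mm [ -4.    1.6 131.3]
[327.6 253.9] [ 0.4319 -0.0336] long 0.0744 short 0.0503 yawlong 176.6
[222.9 233.3] [0.4903 0.3126] long 0.0547 short 0.0407 yawlong 40.7
[265.8 198.5] [0.6089 0.1756] long 0.0546 short 0.0381 yawlong 40.3
[384.6 197.4] [ 0.623 -0.218] long 0.054 short 0.0412 yawlong 175.5
[241.6 188.8] [0.6389 0.2569] long 0.0554 short 0.0401 yawlong 101.1
```

```bash
python3 -m jog '[[1,-0.004,0.001,0.030,0],[1,0,0,0.035,0],[1,0,0,0.030,0],[1,0,0,0.024,0],[1,0,0,0.012,0],[-1,0,0,0,0],[-1,0,0,0,0],[-1,0,0,0,0]]' 60; python3 -c "
from h import *
print(avg(2))"; python3 -m jog '[[-1,0,0,0,0],[-1,0,0,0,0],[-1,0,0,-0.02,0],[-1,0,0,-0.03,0],[-1,0,0,-0.04,0],[-1,0,0,-0.05,0],[-1,0,0,0,0],[-1,0,0,0,0]]'; python3 -c "
from h import *
print(avg(3));plan((.460,.224,.16,100),(.471,-.411,.16,5));plan((.471,-.411,.16,5))"
```

```text
clock: 26.05
eef_pos: [0.4426, -0.08, 0.0195]
eef_rot: [0.001, 0.978, 0.207, 0.001]
ft_force: [0.2, -0.8, 3.3]
gripper_width: 0.0389
grasp_force: 61.5
(array([ 0.4426, -0.08  ,  0.0195]), array([0., 0., 0.]), array([ 0.6 , -0.68,  5.58]))
clock: 27.15
eef_pos: [0.44, -0.0794, 0.1573]
eef_rot: [-0.001, 0.978, 0.208, -0.001]
ft_force: [0.5, 1.2, -5.8]
gripper_width: 0.039
grasp_force: 62.1
(array([ 0.4399, -0.0793,  0.1567]), array([0.0001, 0.    , 0.0001]), array([-0.27, -0.09, -5.28]))
turn -76.0 shift mm [295.3  72.3  -3.4]
turn -85.0 shift mm [  44.4 -633.5   -0. ]
turn 19.0 shift mm [  1.9 333.1  -3.4]
```

This one is heavy, at about −5.3 N. It goes to the tray.

```bash
python3 -m jog '[[-1,0,0,0,9.5],[-1,0,0,0,9.5],[-1,0,0.025,0,0],[-1,0,0.036,0,0],[-1,0,0.036,0,0],[-1,0,0.036,0,0],[-1,0,0.036,0,0],[-1,0,0.036,0,0]]';python3 -m jog '[[-1,0,0.036,0,0],[-1,0.002,0.036,0,0],[-1,0,0.032,0,0],[-1,0,0.024,0,0],[-1,0,0,0,0],[-1,0,0,0,0],[-1,0,0,0,0],[-1,0,0,0,0]]'; python3 -c "
from h import *
print(avg(3));st();plan((.471,-.411,.064,5))
for b in boxes(env.snapshot('top'),thr=38):print(*b)"
```

```text
clock: 28.3
eef_pos: [0.4586, -0.2843, 0.1564]
eef_rot: [-0.001, 0.999, 0.043, -0.002]
ft_force: [0.6, 0.7, -5.1]
gripper_width: 0.0395
grasp_force: 62.0
clock: 29.3
eef_pos: [0.4727, -0.4101, 0.1582]
eef_rot: [-0.0, 0.999, 0.044, -0.0]
ft_force: [0.2, 0.1, -4.7]
gripper_width: 0.0391
grasp_force: 62.1
(array([ 0.4726, -0.4106,  0.1584]), array([0.0001, 0.0002, 0.    ]), array([-0.11, -0.03, -5.07]))
29.45 [ 0.4726 -0.4109  0.1585] [-0.     0.999  0.043  0.   ] [-0.68 -0.33 -5.39] 0.0394 [ 0.66  0.65  0.03  1.59 -0.03  0.91 -0.78]
turn -0.0 shift mm [-1.6  0.  94.5]
[428.2 247.2] [ 0.4624 -0.364 ] long 0.082 short 0.0206 yawlong 6.1
[454.5 253.5] [ 0.4441 -0.4507] long 0.1365 short 0.0984 yawlong 179.9
[222.9 233.2] [0.4904 0.3124] long 0.0549 short 0.0403 yawlong 40.5
[265.9 198.4] [0.6089 0.1754] long 0.0545 short 0.0383 yawlong 40.0
[384.6 197.2] [ 0.6234 -0.2181] long 0.0539 short 0.041 yawlong 174.3
[241.5 188.7] [0.639  0.2572] long 0.0553 short 0.04 yawlong 100.5
```

```bash
python3 -m jog '[[-1,-0.001,0,0.03,0],[-1,0,0,0.03,0],[-1,0,0,0.025,0],[-1,0,0,0.015,0],[-1,0,0,0.006,0],[-1,0,0,0.004,0],[-1,0,0,0.002,0],[-1,0,0,0,0]]'; python3 -c "
from h import *
print(avg(3))"; python3 -m jog '[[-1,0,0,0.001,0],[1,0,0,0,0],[1,0,0,0,0],[1,0,0,0,0],[1,0,0,-0.03,0],[1,0,0,-0.04,0],[1,0,0,-0.04,0],[1,0,0,0,0]]';  python3 -c "
from h import *
print(avg(2));plan((.623,-.218,.15,175),(.623,-.218,.018,175))"
```

```text
clock: 30.5
eef_pos: [0.472, -0.4118, 0.0473]
eef_rot: [0.001, 0.999, 0.043, 0.001]
ft_force: [-0.1, 0.8, -3.3]
gripper_width: 0.0389
grasp_force: 62.4
(array([ 0.472 , -0.4117,  0.0472]), array([0.    , 0.    , 0.0001]), array([-0.19,  0.18, -2.67]))
clock: 31.65
eef_pos: [0.4735, -0.4131, 0.1594]
eef_rot: [0.003, 0.999, 0.043, 0.003]
ft_force: [0.2, 0.5, 0.0]
gripper_width: 0.0854
grasp_force: 0.0
(array([ 0.4718, -0.4115,  0.1563]), array([0.0004, 0.0004, 0.0008]), array([ 0.29,  0.7 , -0.15]))
turn 10.0 shift mm [ 134.3 -205.6    5.5]
turn -0.0 shift mm [  0.  -0. 132.]
```

```bash
python3 -m jog '[[1,0,0,0,10],[1,0.015,-0.022,0,0],[1,0.02,-0.031,0.001,0],[1,0.02,-0.031,0.001,0],[1,0.02,-0.031,0.001,0],[1,0.02,-0.031,0.001,0],[1,0.02,-0.031,0.001,0],[1,0.019,-0.029,0,0]]'; python3 -m jog '[[1,0,0,0,0],[1,0,0,0,0],[1,0,0,0,0],[1,0,0,0,0],[1,0,0,0,0],[1,0,0,0,0],[1,0,0,0,0],[1,0,0,0,0]]'; python3 -c "
from h import *
print(avg(3));plan((.623,-.218,.018,175))
d=env.snapshot('top');cv2.imwrite('pics/t3.png',cv2.resize(d['color'][140:280,200:470],None,fx=2.9,fy=2.9,interpolation=cv2.INTER_CUBIC))
for b in boxes(d,thr=38):print(*b)"
```

```text
clock: 32.75
eef_pos: [0.6227, -0.2161, 0.1481]
eef_rot: [-0.001, 0.999, -0.044, -0.002]
ft_force: [-0.1, 0.8, -0.3]
gripper_width: 0.0853
grasp_force: 0.0
clock: 33.75
eef_pos: [0.6231, -0.2178, 0.1504]
eef_rot: [-0.0, 0.999, -0.044, 0.0]
ft_force: [0.2, -0.4, 0.4]
gripper_width: 0.0854
grasp_force: 0.0
(array([ 0.6231, -0.2178,  0.1504]), array([0., 0., 0.]), array([ 0.03, -0.12, -0.27]))
turn -0.0 shift mm [-1.000e-01  2.000e-01  1.324e+02]
[442.7 245.2] [ 0.47   -0.4117] long 0.0515 short 0.051 yawlong 94.3
[222.9 233.2] [0.4904 0.3125] long 0.0544 short 0.0401 yawlong 40.4
[265.8 198.5] [0.6089 0.1755] long 0.0545 short 0.0378 yawlong 40.7
[241.6 188.8] [0.6388 0.257 ] long 0.0553 short 0.0393 yawlong 100.4
[379.9 207.6] [ 0.5897 -0.2032] long 0.2956 short 0.0888 yawlong 172.5
```

View pics/t3.png

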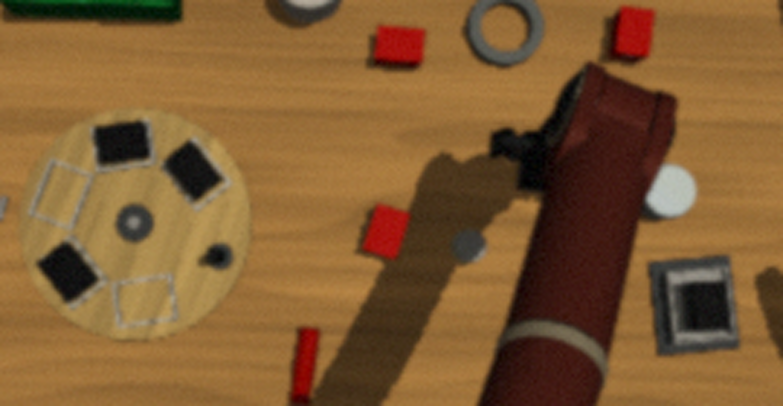

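The heavy box stands in the tray at crop (703,305), and the two light boxes sit in pockets at (122,143) and (195,172). Now the last box.

```bash
python3 -m jog '[[1,0,0,0.030,0],[1,0,0,0.035,0],[1,0,0,0.030,0],[1,0,0,0.025,0],[1,0,0,0.012,0],[-1,0,0,0,0],[-1,0,0,0,0],[-1,0,0,0,0]]' 60; python3 -c "
from h import *
print(avg(2))"; python3 -m jog '[[-1,0,0,0,0],[-1,0,0,0,0],[-1,0,0,-0.02,0],[-1,0,0,-0.03,0],[-1,0,0,-0.04,0],[-1,0,0,-0.05,0],[-1,0,0,0,0],[-1,0,0,0,0]]'; python3 -c "
from h import *
print(avg(3));plan((.460,.224,.16,100))"
```

```text
clock: 34.95
eef_pos: [0.6244, -0.2187, 0.0203]
eef_rot: [0.001, 0.999, -0.044, 0.002]
ft_force: [-0.2, -0.1, -0.4]
gripper_width: 0.0391
grasp_force: 61.3
(array([ 0.6243, -0.2185,  0.02  ]), array([0., 0., 0.]), array([ 0.62, -1.  ,  3.34]))
clock: 36.05
eef_pos: [0.6222, -0.2172, 0.1581]
eef_rot: [-0.0, 0.999, -0.044, -0.001]
ft_force: [-0.6, 0.8, -1.3]
gripper_width: 0.0392
grasp_force: 61.6
(array([ 0.6217, -0.2171,  0.1567]), array([0.    , 0.0001, 0.0003]), array([-0.44,  0.22, -1.39]))
turn 75.0 shift mm [-462.6   82.7   -3.6]
```

```bash
python3 -m jog '[[-1,0,0,0,-10.5],[-1,0,0,0,-10.5],[-1,0,0,0,-10.5],[-1,0,0,0,-10.5],[-1,0,0,0,-10.5],[-1,0,0,0,-10.5],[-1,0,0,0,-10.5],[-1,0,0,0,-10.5]]'; python3 -m jog '[[-1,0,0,-0.002,-10.5],[-1,0,0,-0.002,-10.5],[-1,0.022,-0.004,0,0],[-1,0.035,-0.006,0,0],[-1,0.037,-0.007,0,0],[-1,0.037,-0.007,0,0],[-1,0.037,-0.007,0,0],[-1,0.037,-0.007,0,0]]';python3 -m jog '[[-1,0.037,-0.007,0,0],[-1,0.037,-0.007,0,0],[-1,0.037,-0.007,0,0],[-1,0.037,-0.007,0,0],[-1,0.037,-0.007,0,0],[-1,0.037,-0.006,0,0],[-1,0.035,-0.004,0,0],[-1,0,0,0,0]]';python3 -c "
from h import *
print(avg(4));st();plan((.460,.224,.061,100))"
```

```text
clock: 37.2
eef_pos: [0.6221, -0.2177, 0.1566]
eef_rot: [-0.001, 0.77, 0.638, -0.001]
ft_force: [0.5, 0.5, -1.3]
gripper_width: 0.0393
grasp_force: 61.5
clock: 38.2
eef_pos: [0.549, -0.0216, 0.1612]
eef_rot: [-0.001, 0.643, 0.766, -0.001]
ft_force: [-0.1, 0.1, -0.5]
gripper_width: 0.0392
grasp_force: 61.5
clock: 39.2
eef_pos: [0.4594, 0.2264, 0.1618]
eef_rot: [-0.001, 0.64, 0.768, 0.0]
ft_force: [0.6, -0.5, -1.5]
gripper_width: 0.039
grasp_force: 61.5
(array([0.4611, 0.2222, 0.1616]), array([0.0005, 0.001 , 0.0001]), array([-0.14, -0.22, -1.18]))
39.4 [0.4617 0.2212 0.1617] [ 0.     0.644  0.765 -0.001] [-0.18  0.18 -1.49] 0.0393 [-0.21  0.52 -0.41  1.9   0.28  0.78 -0.61]
turn -0.2 shift mm [  3.1  -1.2 100.7]
```

```bash
python3 -m jog '[[-1,0.003,-0.001,0.02,0],[-1,0,0,0.03,0],[-1,0,0,0.03,0],[-1,0,0,0.015,0],[-1,0,0,0.003,0],[-1,0,0,0,0],[-1,0,0,0,0],[-1,0,0,0,0]]'; python3 -c "
from h import *
print(avg(3));plan((.460,.224,.049,100))
d=env.snapshot('side');cv2.imwrite('pics/s3.png',cv2.resize(d['color'][110:220,240:340],None,fx=6,fy=5.4,interpolation=cv2.INTER_CUBIC))"
```

```text
clock: 40.4
eef_pos: [0.4603, 0.2259, 0.0651]
eef_rot: [0.0, 0.643, 0.766, 0.001]
ft_force: [-0.8, 0.3, -0.9]
gripper_width: 0.0392
grasp_force: 61.5
(array([0.4601, 0.2258, 0.0648]), array([0.0001, 0.    , 0.0001]), array([ 0.15, -0.1 , -1.49]))
turn -0.0 shift mm [-1.7 -0.4 15.7]
```

View pics/s3.png

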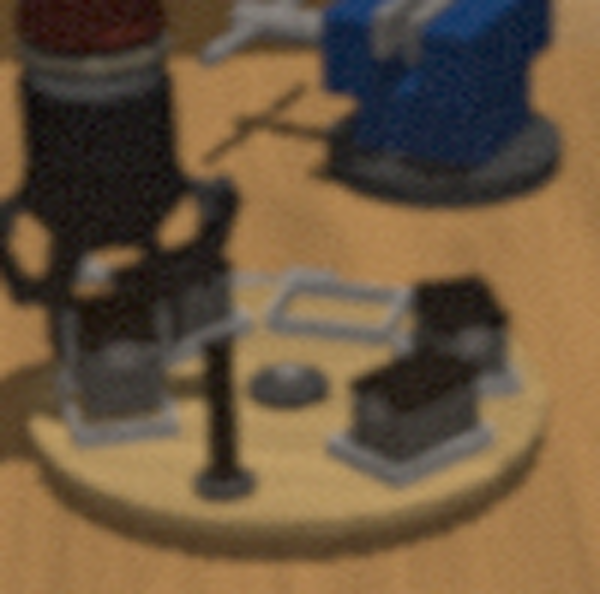

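The side view shows the held box over the near-left pocket at crop (120,380) and both placed boxes seated upright. Lower it gently.

```bash
python3 -m jog '[[-1,0,0,0.003,0],[-1,0,0,0.003,0],[-1,0,0,0.003,0],[-1,0,0,0.003,0],[-1,0,0,0.002,0],[-1,0,0,0,0],[-1,0,0,0,0],[-1,0,0,0,0]]'; python3 -c "
from h import *
print(avg(3))"
```

```text
clock: 41.6
eef_pos: [0.4599, 0.2257, 0.0504]
eef_rot: [0.0, 0.643, 0.766, 0.0]
ft_force: [0.1, 0.1, -1.0]
gripper_width: 0.0394
grasp_force: 61.6
(array([0.4599, 0.2256, 0.0504]), array([0., 0., 0.]), array([-0.48,  0.34, -1.32]))
```

```bash
python3 -m jog '[[-1,0,0,0.001,0],[1,0,0,0,0],[1,0,0,0,0],[1,0,0,0,0],[1,0,0,-0.02,0],[1,0,0,-0.04,0],[1,0,0,-0.04,0],[1,0,0,-0.04,0]]';  python3 -m jog '[[1,0,0,-0.01,0],[1,0,0,0,0],[1,0,0,0,0],[1,0,0,0,0],[1,0,0,0,0],[1,0,0,0,0],[1,0,0,0,0],[1,0,0,0,0]]';python3 -c "
from h import *
print(avg(2));plan((.512,.141,.2,100),(.512,.141,.093,100))
d=env.snapshot('top')
for b in boxes(d,z=.08,thr=38):print(*b)
h=np.array([.5484,.24])
print([h+.09*np.array([np.cos(a),np.sin(a)]) for a in np.radians([10,-50,-170,130])])
d=env.snapshot('side');cv2.imwrite('pics/s4.png',cv2.resize(d['color'][110:220,240:340],None,fx=6,fy=5.4,interpolation=cv2.INTER_CUBIC))"
```

```text
clock: 42.75
eef_pos: [0.4597, 0.2255, 0.1905]
eef_rot: [-0.0, 0.643, 0.766, -0.0]
ft_force: [1.2, -0.4, -0.2]
gripper_width: 0.0854
grasp_force: 0.0
clock: 43.75
eef_pos: [0.4599, 0.2256, 0.1994]
eef_rot: [0.0, 0.643, 0.766, 0.0]
ft_force: [-0.2, 0.6, 0.8]
gripper_width: 0.0853
grasp_force: 0.0
(array([0.4599, 0.2256, 0.1994]), array([0., 0., 0.]), array([-0.2 , -0.22, -0.47]))
turn -0.0 shift mm [-92.4  36.6  -0.6]
turn -0.0 shift mm [  0.   0. 107.]
[442.7 245.4] [ 0.4698 -0.4032] long 0.0518 short 0.0493 yawlong 4.6
[247.7 245.1] [0.4546 0.2252] long 0.1988 short 0.0696 yawlong 30.0
[265.8 198.5] [0.6064 0.1723] long 0.0534 short 0.0382 yawlong 40.7
[241.6 188.8] [0.6358 0.252 ] long 0.0542 short 0.039 yawlong 100.4
[array([0.6370327 , 0.25562834]), array([0.60625088, 0.171056  ]), array([0.4597673 , 0.22437166]), array([0.49054912, 0.308944  ])]
```

View pics/s4.png

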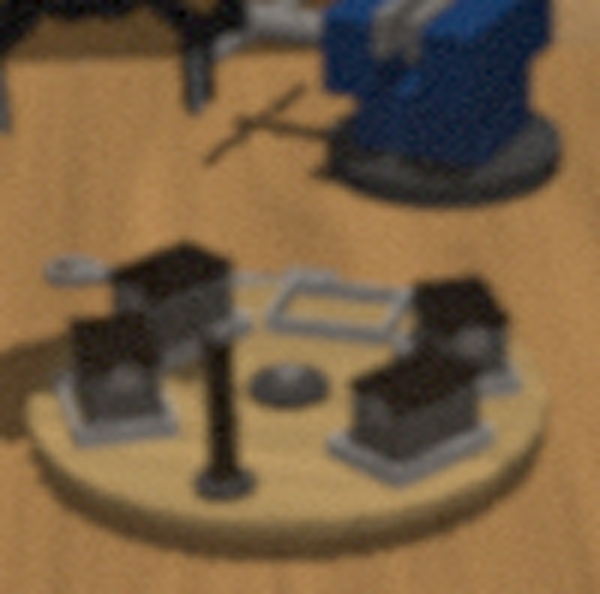

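All three light boxes sit upright in pockets, along with the one already there. Now to the handle.

```bash
python3 -m jog '[[1,-0.02,0.008,0,0],[1,-0.025,0.01,0,0],[1,-0.025,0.01,0,0],[1,-0.022,0.009,0,0],[1,0,0,0,0],[1,0,0,0,0],[1,0,0,0,0],[1,0,0,0,0]]' 30;python3 -c "
from h import *
print(avg(2));plan((.512,.141,.093,100))"
```

```text
clock: 44.95
eef_pos: [0.5118, 0.1424, 0.1995]
eef_rot: [-0.0, 0.642, 0.766, 0.0]
ft_force: [-0.2, -0.7, -0.2]
gripper_width: 0.0855
grasp_force: 0.0
(array([0.5119, 0.1421, 0.1994]), array([0.0001, 0.0001, 0.    ]), array([ 0.41, -0.09,  0.12]))
turn 0.0 shift mm [ -1.   -0.2 106.4]
```

```bash
python3 -m jog '[[1,-0.001,0,0.03,0],[1,0,0,0.035,0],[1,0,0,0.03,0],[1,0,0,0.012,0],[1,0,0,0,0],[-1,0,0,0,0],[-1,0,0,0,0],[-1,0,0,0,0]]' 30;python3 -m jog '[[-1,0,0,0,0],[-1,0,0,0,0],[-1,0,0,0,0],[-1,0,0,0,0],[-1,0,0,0,0],[-1,0,0,0,0],[-1,0,0,0,0],[-1,0,0,0,0]]' 30;python3 -c "
from h import *
p=avg(2);print(p);st();v=p[0][:2]-[.5484,.24];a0=np.arctan2(v[1],v[0]);print(np.hypot(*v),np.degrees(a0))
a=np.radians(np.arange(37)*10)+a0;P=.105*np.c_[np.cos(a),np.sin(a)];y=np.radians(100)
D=np.diff(P,axis=0)*1000;R=np.c_[D[:,0]*np.cos(y)+D[:,1]*np.sin(y),D[:,0]*np.sin(y)-D[:,1]*np.cos(y)]
c=np.round(np.cumsum(R,0));c=np.diff(np.r_[[[0,0]],c],axis=0)
for k in range(0,36,8):print(','.join('[-1,%g,%g,0,0]'%(x/1000,y/1000) for x,y in c[k:k+8]))"
```

```text
clock: 46.05
eef_pos: [0.5128, 0.1405, 0.0931]
eef_rot: [0.0, 0.643, 0.766, 0.001]
ft_force: [0.4, 0.1, 0.8]
gripper_width: 0.032
grasp_force: 0.0
clock: 47.05
eef_pos: [0.5123, 0.1402, 0.0928]
eef_rot: [0.0, 0.643, 0.766, -0.0]
ft_force: [-1.6, -1.4, 5.7]
gripper_width: 0.0152
grasp_force: 29.6
(array([0.5124, 0.1402, 0.0928]), array([0., 0., 0.]), array([-1.85, -1.1 ,  5.05]))
47.15 [0.5123 0.1402 0.0928] [ 0.     0.643  0.766 -0.   ] [-1.74 -1.99  4.31] 0.0151 [-0.07  0.64 -0.36  1.91  0.35  0.65 -0.48]
0.10609448619037656 -109.8354610970249
[-1,-0.008,0.017,0,0],[-1,-0.004,0.017,0,0],[-1,-0.002,0.019,0,0],[-1,0.002,0.018,0,0],[-1,0.005,0.017,0,0],[-1,0.007,0.017,0,0],[-1,0.011,0.015,0,0],[-1,0.013,0.013,0,0]
[-1,0.015,0.01,0,0],[-1,0.016,0.008,0,0],[-1,0.018,0.005,0,0],[-1,0.018,0.001,0,0],[-1,0.019,-0.001,0,0],[-1,0.017,-0.005,0,0],[-1,0.017,-0.008,0,0],[-1,0.015,-0.011,0,0]
[-1,0.013,-0.012,0,0],[-1,0.01,-0.016,0,0],[-1,0.008,-0.016,0,0],[-1,0.005,-0.018,0,0],[-1,0.001,-0.018,0,0],[-1,-0.002,-0.018,0,0],[-1,-0.004,-0.018,0,0],[-1,-0.008,-0.017,0,0]
[-1,-0.011,-0.014,0,0],[-1,-0.013,-0.013,0,0],[-1,-0.015,-0.011,0,0],[-1,-0.016,-0.008,0,0],[-1,-0.018,-0.004,0,0],[-1,-0.018,-0.002,0,0],[-1,-0.018,0.002,0,0],[-1,-0.018,0.005,0,0]
[-1,-0.017,0.007,0,0],[-1,-0.015,0.011,0,0],[-1,-0.013,0.013,0,0],[-1,-0.01,0.015,0,0]
```

```bash
python3 -m jog '[[-1,-0.008,0.017,0,0],[-1,-0.004,0.017,0,0],[-1,-0.002,0.019,0,0],[-1,0.002,0.018,0,0],[-1,0.005,0.017,0,0],[-1,0.007,0.017,0,0],[-1,0.011,0.015,0,0],[-1,0.013,0.013,0,0]]' 40;python3 -c "
from h import *
p=avg(2);print(p);v=p[0][:2]-[.5484,.24];print(np.hypot(*v),np.degrees(np.arctan2(v[1],v[0])));st()"
```

```text
clock: 48.15
eef_pos: [0.639, 0.1874, 0.0929]
eef_rot: [-0.0, 0.643, 0.766, -0.001]
ft_force: [-4.4, -0.8, 6.0]
gripper_width: 0.0147
grasp_force: 39.1
(array([0.6409, 0.1912, 0.093 ]), array([0.0001, 0.0003, 0.    ]), array([2.24, 2.24, 1.87]))
0.10458341168655765 -27.814675392686553
48.25 [0.6408 0.191  0.093 ] [-0.     0.642  0.767  0.003] [1.56 2.31 2.67] 0.0152 [-0.12  0.81 -0.37  1.51  0.34  0.88 -0.42]
```

Tracking well, so I'll continue.

```bash
python3 -m jog '[[-1,0.015,0.01,0,0],[-1,0.016,0.008,0,0],[-1,0.018,0.005,0,0],[-1,0.018,0.001,0,0],[-1,0.019,-0.001,0,0],[-1,0.017,-0.005,0,0],[-1,0.017,-0.008,0,0],[-1,0.015,-0.011,0,0]]'; python3 -m jog '[[-1,0.013,-0.012,0,0],[-1,0.01,-0.016,0,0],[-1,0.008,-0.016,0,0],[-1,0.005,-0.018,0,0],[-1,0.001,-0.018,0,0],[-1,-0.002,-0.018,0,0],[-1,-0.004,-0.018,0,0],[-1,-0.008,-0.017,0,0]]';python3 -c "
from h import *
p=avg(2);print(p);v=p[0][:2]-[.5484,.24];print(np.hypot(*v),np.degrees(np.arctan2(v[1],v[0])));st()"
```

```text
clock: 49.25
eef_pos: [0.6159, 0.3187, 0.093]
eef_rot: [0.001, 0.644, 0.765, 0.0]
ft_force: [1.5, -3.1, 4.6]
gripper_width: 0.0149
grasp_force: 40.5
clock: 50.25
eef_pos: [0.4806, 0.3202, 0.093]
eef_rot: [0.0, 0.643, 0.766, 0.002]
ft_force: [2.8, -0.3, 2.9]
gripper_width: 0.0146
grasp_force: 40.3
(array([0.4777, 0.3176, 0.0929]), array([0.0002, 0.0002, 0.    ]), array([-1.63, -2.51,  7.99]))
0.104977378515564 132.33610268457977
50.35 [0.4779 0.3179 0.0929] [ 0.     0.643  0.766 -0.002] [-1.42 -1.54  6.43] 0.0146 [-0.41  0.69 -0.34  1.79  0.33  0.72 -0.76]
```

```bash
python3 -m jog '[[-1,-0.011,-0.014,0,0],[-1,-0.013,-0.013,0,0],[-1,-0.015,-0.011,0,0],[-1,-0.016,-0.008,0,0],[-1,-0.018,-0.004,0,0],[-1,-0.018,-0.002,0,0],[-1,-0.018,0.002,0,0],[-1,-0.018,0.005,0,0]]'; python3 -m jog '[[-1,-0.017,0.007,0,0],[-1,-0.015,0.011,0,0],[-1,-0.013,0.013,0,0],[-1,-0.01,0.015,0,0],[-1,0,0,0,0],[-1,0,0,0,0],[-1,0,0,0,0],[-1,0,0,0,0]]';python3 -c "
from h import *
p=avg(4);print(p);v=p[0][:2]-[.5484,.24];print(np.hypot(*v),np.degrees(np.arctan2(v[1],v[0])));st()
d=env.snapshot('side');cv2.imwrite('pics/s5.png',cv2.resize(d['color'][110:370,200:440],None,fx=2.3,fy=2.3,interpolation=cv2.INTER_CUBIC))"
```

```text
clock: 51.35
eef_pos: [0.4565, 0.1865, 0.0928]
eef_rot: [-0.001, 0.643, 0.766, -0.0]
ft_force: [-1.9, 2.1, 7.7]
gripper_width: 0.0145
grasp_force: 41.0
clock: 52.35
eef_pos: [0.5131, 0.1398, 0.0929]
eef_rot: [0.001, 0.643, 0.766, 0.001]
ft_force: [2.8, -1.0, 5.6]
gripper_width: 0.0147
grasp_force: 40.8
(array([0.5131, 0.1398, 0.0929]), array([0., 0., 0.]), array([1.88, 0.12, 6.02]))
0.10623619910369533 -109.40712685483967
52.55 [0.5131 0.1398 0.0929] [0.001 0.643 0.766 0.001] [1.91 0.1  6.41] 0.0144 [-0.07  0.64 -0.37  1.91  0.36  0.65 -0.48]
```

View pics/s5.png

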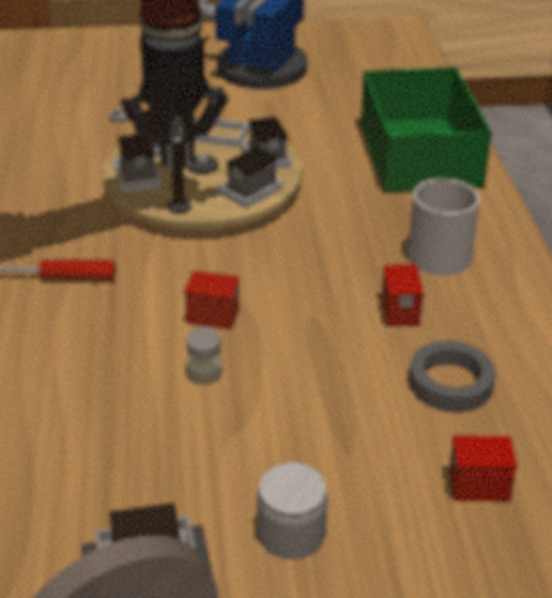

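The handle is back where it started and still held, with every box upright in its pocket and the heavy one in the tray. Release, rise, check the final state and hand in.

```bash
python3 -m jog '[[1,0,0,0,0],[1,0,0,0,0],[1,0,0,0,0],[1,0,0,-0.02,0],[1,0,0,-0.03,0],[1,0,0,-0.04,0],[1,0,0,-0.04,0],[1,0,0,-0.02,0]]'; python3 -m jog '[[1,-0.03,0,0,0],[1,-0.035,0,0,0],[1,-0.035,0,0,0],[1,-0.035,0,0,0],[1,-0.035,0,0,0],[1,-0.03,0,0,0],[1,0,0,0,0],[1,0,0,0,0]]'; python3 -c "
from h import *
st();d=env.snapshot('top');cv2.imwrite('pics/t9.png',cv2.resize(d['color'][140:280,200:470],None,fx=2.9,fy=2.9,interpolation=cv2.INTER_CUBIC))
for b in boxes(d,z=.08,thr=38):print(*b)"
```

```text
clock: 53.6
eef_pos: [0.5127, 0.1408, 0.2443]
eef_rot: [0.001, 0.643, 0.766, 0.001]
ft_force: [-0.2, 0.4, -1.4]
gripper_width: 0.0851
grasp_force: 0.0
clock: 54.6
eef_pos: [0.5465, -0.0553, 0.2421]
eef_rot: [-0.001, 0.643, 0.766, 0.0]
ft_force: [0.3, -0.2, 0.3]
gripper_width: 0.0852
grasp_force: 0.0
54.6 [ 0.5465 -0.0553  0.2421] [-0.001  0.643  0.766  0.   ] [ 0.27 -0.23  0.28] 0.0852 [ 0.35  0.48 -0.44  1.69  0.23  1.02  0.01]
[442.8 245.2] [ 0.4706 -0.4035] long 0.0499 short 0.0498 yawlong 2.6
[248.8 242.9] [0.4615 0.2218] long 0.0556 short 0.0344 yawlong 99.1
[337.9 255.3] [ 0.4296 -0.0659] long 0.124 short 0.0151 yawlong 10.9
[223.1 233.6] [0.4893 0.3056] long 0.054 short 0.0394 yawlong 42.9
[326.2 213.7] [ 0.5621 -0.0251] long 0.077 short 0.0138 yawlong 9.0
[265.6 198.1] [0.6075 0.173 ] long 0.0532 short 0.0365 yawlong 42.3
[241.1 188.9] [0.6356 0.2536] long 0.054 short 0.0391 yawlong 100.8
```

View pics/t9.png

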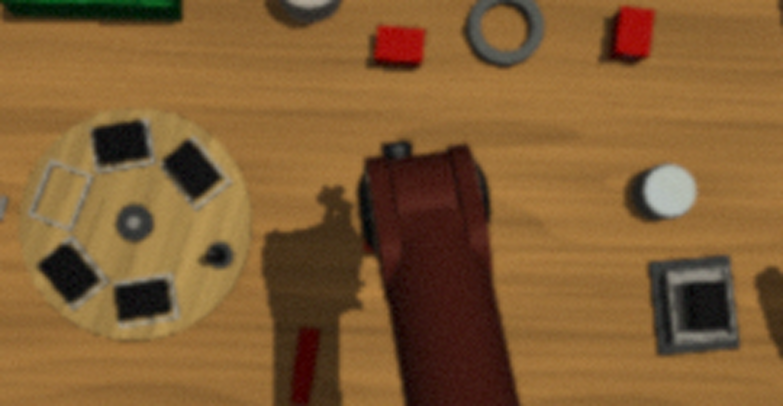

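The final view has all four pocketed boxes seated, the heavy box in the tray, and the handle back at crop (218,255).

```bash
python3 -c "
from station import env
print(env.sign_off())"
```

```text
the job is handed in; nothing more can be done
None
```

The heavy box is upright in the tray, the three light boxes are in carousel pockets, and I turned the carousel one full turn with the handle back where it started; I handed the job in at about 55 s, with no verdict shown.

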